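# Spent fan cell into the pedal-lid return box

## Robot

A 6-joint arm with a two-finger parallel gripper is mounted at the origin on the work surface. World frame = base frame: x ahead of the robot, y to its left, z up, the work surface at z = 0. Lengths are in mm, angles in rad, forces in N, time in s.
With the tool pointing down it reaches from about 275 to 725 mm from the base axis. Payload 5.6 kg.
Tool frame: the origin (TCP) lies midway between the tips of the shut fingers; the grasp point (between the pads) lies 19 mm behind it (env.grip_point_offset is the distance from the TCP to the grasp point, in mm); z points along the fingers, y is the line along which they close (so a half turn about z gives the same grasp; the last joint's range is limited). The gripper opens to 85 mm and grips with 20 to 120 N. Pads are 22 mm wide; open, the fingers measure 114 mm over their backs; the gripper's body (76 mm by 85 mm) begins 54 mm behind the grasp point. The pads swing forward as they close: fully open they stand 13 mm farther back than shut.
Start: joints at [-1.044, 0.255, 0.108, 0, -1.424, -0.285], TCP at [131.718, -533.988, 231.283] pointing down, gripper open.
Joint ranges: [-2.95, 2.95], [-1.21, 1.97], [-1.09, 1.5], [-2.87, 1.71], [-2.94, -0.07], [-3.05, 3.05]. Speed limits (rad/s): [2.57, 2.57, 3.14, 3.14, 3.14, 3.14].

## Interface

Orientations are given as a unit quaternion [w, x, y, z].
In Python, from workcell import sense, cams, job_done, env gives the robot as it stands.
- The arm moves only by the shell command python3 -m inch 'ROWS' [OPENING]. ROWS is JSON, a list of rows, each a list of 4 numbers: the shift along the world's x, y, z in units of 30 mm (1.0 is 30 mm), then the turn about the world's z in units of 6 degrees (1.0 is 6 degrees). In form: [[tx, ty, tz, turn], ...]. A call has 1 to 5 rows; each row is the pose to reach, as a shift and turn from the pose commanded when the call began; what a row does not reach only later rows make up. A row lasts 1/12 s, in which the tool goes at most 41.7 mm and 7.16 degrees, less where a joint would pass 70% of its speed; a pose out of reach is approached as far as the arm can. A call with a gripper value outside its range is refused whole. OPENING is the opening, from 0 (shut) to 1 (fully open), set as the call begins (- or left out, the last holds). The fingers move at their own pace and stop on an object; the grip force is fixed at half the most. Time passes only in rows, so rows that repeat a pose let the fingers close. It gives the time, the measured TCP pose, the force, the opening and the grip force at its end, in the units of the state.
- sense(): the state, without advancing time (a new reading comes with each control period).
- cams.grab_frame(name): name is "side" or "top" or "wrist"; returns (picture, depth): 420x560x3 uint8, blue, green, red; 420x560 float32, mm along the optical axis (not along the pixel's ray), 0 where there is no reading.
- cams.calibration(name): a dict with "mtx" (3x3 intrinsics, pixels), "rvec" (rotation vector, rad) and "tvec" (3), from world to camera coordinates, as OpenCV has them. Camera axes: x right, y down, z forward; pixel columns grow to the right and rows downward; lengths in mm; the calibration is good to about 2 mm. A picture is of the moment at which its call begins: read the wrist's pose just before it. calibration takes no time and is no camera call; for the wrist camera it gives the pose at the moment of the call.
- job_done(): hands the job in; it is judged then, once.
The state is a dict: "clock": time; "q": joint angles; "qvel": joint speeds; "joint_efforts": joint torques, N m; "tcp_pos": TCP position; "eef_rot": TCP orientation; "force": force on the tool from outside, world axes, zero at the start; "moment": the same for the moment, N m; "grip_width": finger opening in mm; "grasp_force": force on a finger pad.
Only numpy, scipy, OpenCV 4.12 (cv2) and the standard library are available. Lean on these libraries where they do the work, as an engineer would, in place of code of your own. Each camera call takes 0.05 s, during which the arm holds its last target. There are 200 camera calls.

## Task

Lay the spent battery cell crosswise on the chute of the return box and let go, so that it rests on the chute against the closed lid. Then push the pedal down until it sits firmly on its stop, pushing with about 15 N and not forcing it, and hold it so for a second while the cell rolls into the box; then ease the pedal slowly back up so that the lid comes down softly and closes. Work the lid by its pedal only and leave the other things on the shelf where they are.

Things in the scene. Friction and masses are not known exactly. Their poses are not given: they have to be found in the camera images.
- box: Fixed grey steel return box, 120 (x) x 260 (y) x 112 mm high, flat clear lid on top. Origin: centre of its underside on the shelf; -x is its front, z up. On the front, +y half: an aluminium chute (inside 77 mm wide, 10 degree slope, side walls 14 mm high) leading down to a mouth in the front wall; -y half: a pedal. Place and yaw vary.
- chute_mid (a point): Point on the chute's sloping surface, centre line: 135 mm before the box's origin, 70 mm to +y, 84 mm above the shelf. The chute runs along box x; from here it rises 37 mm further away from the box and falls 73 mm towards it, to the lid's skirt. A cell let go here with its axis along box y rolls down against the skirt.
- pedal (a joint): Pedal angle, rad: 0 at rest (up), growing as pressed. A springy rubber stud out of sight under the pad stops it, set anew each start anywhere from 0.15 to 0.30 rad: feel for it. On the way down it takes 3 to 7 N at the pad, on the stop about 4 N more per mm. Hinge along box y, 50 mm before the box origin, 30 mm up, 115 mm behind the pad middle. Let go, it snaps up.
- pedal_pad (a point): Middle of the upper face of the pedal's flat black rubber pad, 44 (box x) x 56 mm (box y), 6 mm thick. At rest 162 mm before the box's origin, 85 mm to its -y side, 56 mm above the shelf; it goes down 17 to 35 mm, nearly straight, to its stop.
- lid (a joint): Lid angle, rad: 0 closed, 0.6 to 1.2 with the pedal on its stop; = 4 x pedal angle. Hinged along the top of the box's rear (+x) side; clear plate 124 x 260 mm whose front edge carries a clear 34 mm skirt hanging over the chute mouth. At about 0.25 rad the skirt clears a cell, which rolls in.
- lid_edge (a point): Middle of the lid's front edge, upper face; closed: 62 mm before the box's origin, 119 mm above the shelf.
- cell: Spent battery cell: dark cylinder, 33 mm diameter, 61 mm long with its small end button, about 130 g. Origin at its centre, its axis along its own y. At the start it lies level on the cradle, axis 22.5 mm above the shelf.
- cradle: Fixed wooden plate 75 x 80 x 6 mm with two ridges 3.5 mm high along its y, 14.5 mm each side of its middle, between which the cell lies. Origin: centre of its underside.
- cup: Aluminium cup, 72 mm across, 85 mm high; origin: centre of its underside. Bystander.
- jar: Clear plastic jar with a grey clip-on lid, 84 mm across, 102 mm high; origin: centre of its underside. Bystander.
- dish: White ceramic sauce dish, 90 mm across, 26 mm high; origin: centre of its underside. Bystander.
- fan: White battery fan on a round base 110 mm across with a press button, wire ring 136 mm across, 203 mm high overall; origin: centre of its underside. Bystander.
There are look-alikes about, which are no part of the job. Leave any pink or turquoise look-alike of the cell alone.

How it is judged:
By the outcome, as a careful person would: the job done as asked, in the order asked, and still so for the second after the job is handed in, with the robot touching nothing.
It also fails if it takes over 64 s, if anything falls off the work surface, if the arm or the gripper's body presses on something with over 40 N, if the wrist force passes 120 N, or if a joint passes its speed limit or range.

## Working session

There is one attempt and no reset: what is moved stays moved. The work goes in short steps, Python scripts to look and compute and a shell command to move; the robot and the scene stay as the last step left them, time stands still between calls to the robot, and variables do not carry over. Pictures are saved under pics/ and viewed, at most 10 in all, crops included, and the job is handed in when it is done.

```bash
mkdir -p pics; ls
python3 - <<'E'
from workcell import sense,cams,env
import cv2,numpy as np
print(sense())
for n in("top","side"):
    p,d=cams.grab_frame(n); cv2.imwrite(f"pics/{n}0.png",p); np.savez(f"{n}0.npz",p=p,d=d)
    c=cams.calibration(n); print(n,c)
E
```

```text
pics
{'clock': 0.0, 'q': array([-1.04436586e+00,  2.55765519e-01,  1.06983109e-01, -4.60264520e-04,
       -1.42388470e+00, -2.84582424e-01]), 'qvel': array([-2.08638631e-04, -5.17595683e-05, -6.69960329e-04,  9.28338737e-04,
       -3.28233542e-04, -1.44115192e-03]), 'joint_efforts': array([-7.33467550e-04, -3.86631489e+01,  2.37942481e+01,  5.36538050e+00,
       -6.08616014e-03,  9.32134242e-06]), 'tcp_pos': array([ 131.64670637, -533.5008411 ,  230.37974632]), 'eef_rot': array([-1.59835508e-04, -1.20595822e-01,  9.92701224e-01,  9.49328098e-04]), 'force': array([ 0.00806202, -0.07315492, -0.4387195 ]), 'moment': array([0.03758893, 0.02304781, 0.03427763]), 'grasp_force': 0.0, 'grip_width': 85.0812849789006}
top {'mtx': array([[433.80402201,   0.        , 279.73381009],
       [  0.        , 433.80402201, 208.43338996],
       [  0.        ,   0.        ,   1.        ]]), 'rvec': array([ 2.14496362, -2.15573984,  0.14983947]), 'tvec': array([  15.81074583,  571.96306967, 1127.2470858 ])}
side {'mtx': array([[481.43393545,   0.        , 285.6533213 ],
       [  0.        , 481.43393545, 210.22218819],
       [  0.        ,   0.        ,   1.        ]]), 'rvec': array([ 2.20023766, -0.1057836 ,  0.03406365]), 'tvec': array([-572.74174617,  121.38504308, 1430.79270548])}
```

View pics/top0.png

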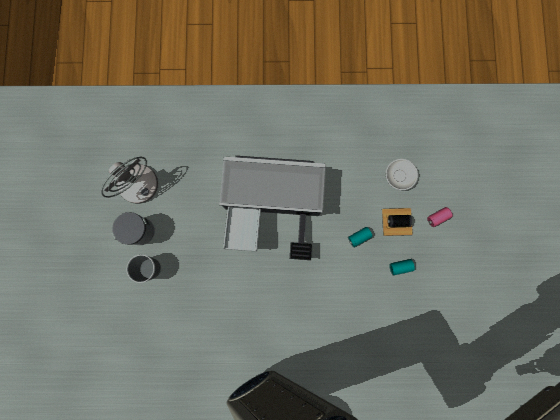

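View pics/side0.png

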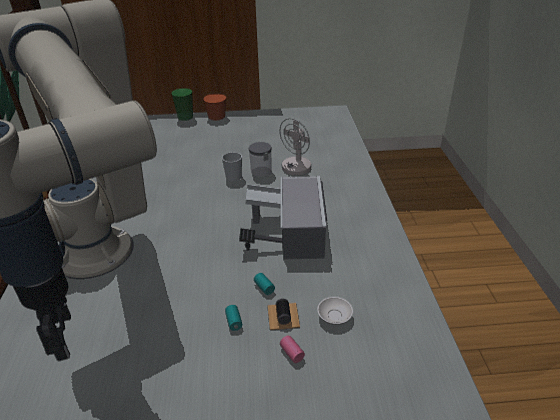

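Top picture: the box is at (272,185), the chute at (243,228), the pad at (301,251) and the cradle at (398,222). Cell candidates are black (400,221) on the cradle, teal (361,237), teal (403,267) and pink (440,217). The dark one on the cradle fits the description; I'll check it in an enlarged crop and measure.

```bash
cat > h.py <<'E'
import numpy as np,cv2
from workcell import cams
def world(n,d,uv,c=None):
    c=c or cams.calibration(n);K=c["mtx"];R=cv2.Rodrigues(c["rvec"])[0];t=np.ravel(c["tvec"])
    uv=np.atleast_2d(uv).astype(int);z=d[uv[:,1],uv[:,0]]
    P=np.c_[(uv[:,0]-K[0,2])/K[0,0]*z,(uv[:,1]-K[1,2])/K[1,1]*z,z]
    return (P-t)@R
def cloud(n,d,c=None):
    v,u=np.mgrid[0:420,0:560];return world(n,d,np.c_[u.ravel(),v.ravel()],c).reshape(420,560,3)
def rect(pts):
    r=cv2.minAreaRect(pts[:,:2].astype(np.float32));return np.round(r[0],1),np.round(r[1],1),round(r[2],1)
E
python3 - <<'E'
from h import *
f=np.load("top0.npz");p,d=f["p"],f["d"];W=cloud("top",d)
p_=p[140:300,210:470];cv2.imwrite("pics/crop1.png",cv2.resize(p_,None,fx=3,fy=3,interpolation=cv2.INTER_CUBIC))
v,u=np.mgrid[0:420,0:560]
def roi(a,b,c,e):return (u>=a)&(u<b)&(v>=c)&(v<e)&(d>0)
z=W[...,2];g=p.max(2).astype(int)
def show(n,m):
    q=W[m];print(n,len(q),np.round(np.median(q,0),1),"rect",rect(q))
show("cell",roi(385,415,210,233)&(g<60)&(z>12))
show("cellz",roi(385,415,210,233)&(z>25))
show("pad",roi(285,318,238,264)&(z>45))
show("boxtop",roi(212,335,150,220)&(z>100))
show("cradle",roi(378,418,203,240)&(z>3)&(z<12))
show("chute",roi(220,265,205,255)&(z>60))
print(np.round(W[215:252:6,243],1))
print('table',np.median(z[roi(300,400,280,300)]))
for n,x in dict(dish=(403,175),jar=(130,229),cup=(142,268),teal1=(361,237),teal2=(403,267),pink=(440,217)).items():print(n,np.round(world("top",d,x),0))
E
```

```text
cell 270 [ 538.  -309.8   35.4] rect (array([ 539.1, -311.2]), array([30.7, 60.1]), 0.4)
cellz 269 [ 538.6 -309.6   35.4] rect (array([ 539.1, -310.6]), array([30.7, 61.4]), 0.4)
pad 380 [459.7 -40.1  55.1] rect (array([464. , -41.1]), array([55.5, 55.8]), 89.0)
boxtop 5177 [625.2  32.3 115.3] rect (array([626.7,  32. ]), array([260.2, 131. ]), 85.6)
cradle 472 [ 526.2 -308.1    5.8] rect (array([ 540.7, -312.6]), array([109.2, 100.6]), 88.7)
chute 1547 [518.7 110.4  81.3] rect (array([516. , 109.6]), array([109.2, 115.5]), 87.1)
[[550.9 109.1  70.1]
 [534.5 108.4  76.7]
 [518.5 108.   80.1]
 [502.8 107.7  83. ]
 [487.2 107.4  85.4]
 [471.8 107.2  86.1]
 [460.  114.1   2. ]]
table -0.8249431476438678
dish [[ 670. -333.    3.]]
jar [[513. 392. 100.]]
cup [[415. 390.  -1.]]
teal1 [[ 495. -204.   33.]]
teal2 [[ 414. -313.   34.]]
pink [[ 547. -418.   36.]]
```

View pics/crop1.png

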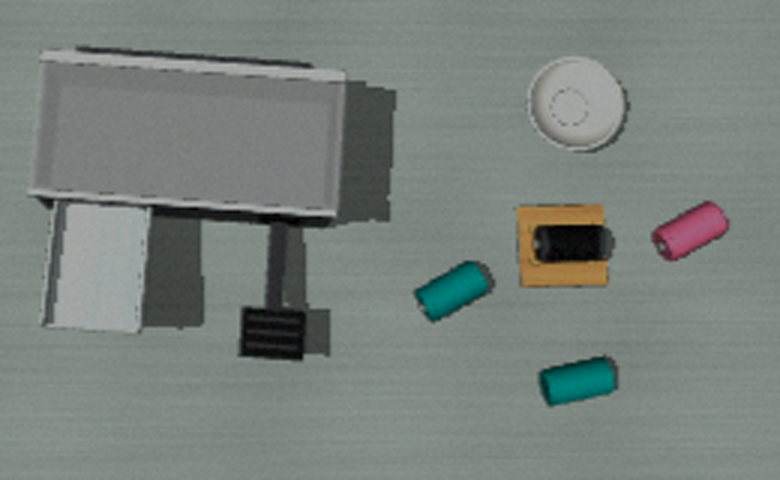

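The crop confirms it: the black cell at crop (570,243) lies on the wooden cradle, apart from the teal and pink ones. I'll move above it now and refine the box pose from the same cloud.

```bash
python3 -m inch '[[0.9,0.49,0,0.85],[1.8,0.98,0,1.7],[2.7,1.47,0,2.55],[3.6,1.96,0,3.4],[4.5,2.45,0,4.25]]' 1
python3 -m inch '[[0.9,0.49,0,0.85],[1.8,0.98,0,1.7],[2.7,1.47,0,2.55],[3.6,1.96,0,3.4],[4.5,2.45,0,4.25]]'
python3 -m inch '[[0.9,0.49,0,0.85],[1.8,0.98,0,1.7],[2.7,1.47,0,2.55],[3.6,1.96,0,3.4],[4.5,2.45,0,4.25]]'
python3 - <<'E'
from h import *
from workcell import sense
f=np.load("top0.npz");p,d=f["p"],f["d"];W=cloud("top",d);z=W[...,2];g=p.max(2)
v,u=np.mgrid[0:420,0:560]
def roi(a,b,c,e):return (u>=a)&(u<b)&(v>=c)&(v<e)&(d>0)
m=roi(288,314,240,262)&(g<70)&(z>51)&(z<60);print("pad",m.sum(),rect(W[m]),W[m].mean(0))
m=roi(212,335,150,220)&(z>100);q=W[m];r=cv2.minAreaRect(q[:,:2].astype(np.float32))
yaw=np.deg2rad(r[2]-90);R=np.array([[np.cos(yaw),-np.sin(yaw)],[np.sin(yaw),np.cos(yaw)]]);
B=(W[...,:2]-r[0])@R
for lo in range(-75,80,6):
    k=m&(B[...,0]>=lo)&(B[...,0]<lo+6)&(abs(B[...,1])<100)
    if k.any():print(lo,k.sum(),np.round(np.median(z[k]),1),end=' | ')
print()
k=roi(212,275,195,260)&(B[...,0]>-150)&(B[...,0]<-90)
for lo in range(20,125,4):
    j=k&(B[...,1]>=lo)&(B[...,1]<lo+4)
    if j.any():print(lo,j.sum(),np.round(np.median(z[j]),1),end=' | ')
print('\n',r)
c=cams.calibration("wrist");p,d=cams.grab_frame("wrist");W=cloud("wrist",d,c);z=W[...,2]
cv2.imwrite("pics/wrist1.png",p)
m=(abs(W[...,0]-539)<30)&(abs(W[...,1]+311)<45)&(z>25)&(z<50)&(d>0);print("cell",m.sum(),rect(W[m]),z[m].max() if m.any() else 0)
s=sense();print(s['tcp_pos'],s['eef_rot'])
E
```

```text
clock: 0.52
tcp_pos: [267.7, -459.4, 230.9]
eef_rot: [-0.0, -0.339, 0.941, 0.0]
force: [-0.5, -0.3, -0.0]
grip_width: 85.6
grasp_force: 0.0
clock: 0.93
tcp_pos: [402.8, -385.8, 230.9]
eef_rot: [-0.0, -0.538, 0.843, 0.0]
force: [0.5, -0.5, -0.9]
grip_width: 85.7
grasp_force: 0.0
clock: 1.35
tcp_pos: [537.7, -312.4, 230.8]
eef_rot: [0.0, 0.711, -0.703, -0.0]
force: [0.4, -1.6, 0.8]
grip_width: 85.7
grasp_force: 0.0
pad 287 (array([458.2, -40.6]), array([54.6, 44.4]), 83.5) [456.60067611 -40.13006851  55.54640464]
-69 99 115.7 | -63 177 115.5 | -57 189 114.2 | -51 184 114.7 | -45 191 114.6 | -39 185 114.5 | -33 183 114.8 | -27 180 115.0 | -21 192 114.8 | -15 179 115.0 | -9 188 115.1 | -3 182 115.5 | 3 186 115.3 | 9 179 115.3 | 15 184 115.4 | 21 184 115.3 | 27 179 115.4 | 33 180 115.4 | 39 183 115.4 | 45 183 116.0 | 51 196 117.6 | 57 173 117.7 | 63 62 116.2 | 
20 32 -0.8 | 24 45 -0.5 | 28 59 88.1 | 32 33 79.4 | 36 35 81.1 | 40 37 79.3 | 44 33 79.8 | 48 38 79.0 | 52 33 80.2 | 56 38 79.4 | 60 33 80.5 | 64 35 80.5 | 68 35 78.7 | 72 33 81.3 | 76 37 78.6 | 80 33 79.4 | 84 38 79.4 | 88 32 80.5 | 92 39 79.9 | 96 34 79.9 | 100 35 79.6 | 104 31 78.3 | 108 56 89.8 | 112 5 91.4 | 124 24 -1.8 | 
 ((626.7344360351562, 31.95159912109375), (260.2168273925781, 131.02508544921875), 85.6116714477539)
cell 1470 (array([ 540.9, -309.4]), array([32.3, 58.4]), 1.2) 41.99058050164588
[ 541.62424096 -309.69867018  229.29963557] [-3.94135151e-04  7.13870297e-01 -7.00277318e-01 -8.49981986e-04]
```

Refined values: box origin about (626.5, 32), yaw -4.4°, chute_mid about (497,112), pad about (458,-40.6), cell about (540,-310). Descending in two stages.

```bash
python3 -m inch '[[0.05,0.05,-1.2,0],[0.1,0.1,-2.4,0],[0.1,0.1,-3.6,0],[0.1,0.1,-4.8,0],[0.1,0.1,-5.5,0]]'
python3 -m inch '[[0,0,0,0],[0,0,0,0]]'
python3 - <<'E'
from h import *
from workcell import sense
s=sense();print(s['tcp_pos'],s['eef_rot'],s['force'])
c=cams.calibration("wrist");p,d=cams.grab_frame("wrist");W=cloud("wrist",d,c);z=W[...,2]
cv2.imwrite("pics/wrist2.png",p)
m=(abs(W[...,0]-539)<30)&(abs(W[...,1]+311)<45)&(z>25)&(z<45)&(d>0);print("cell",m.sum(),rect(W[m]))
E
```

```text
clock: 1.82
tcp_pos: [537.2, -309.1, 61.4]
eef_rot: [0.001, 0.709, -0.705, -0.003]
force: [-0.3, 1.3, -1.0]
grip_width: 85.3
grasp_force: 0.0
clock: 1.98
tcp_pos: [539.0, -310.5, 65.5]
eef_rot: [0.001, 0.709, -0.705, -0.001]
force: [0.4, 0.2, 0.2]
grip_width: 85.6
grasp_force: 0.0
[ 538.96663568 -310.4607187    65.49243894] [ 0.00091657  0.70934106 -0.70486382 -0.00119147] [0.43148361 0.2475712  0.23401927]
cell 4703 (array([ 540.5, -309.4]), array([32.9, 58.8]), 0.7)
```

View pics/wrist2.png

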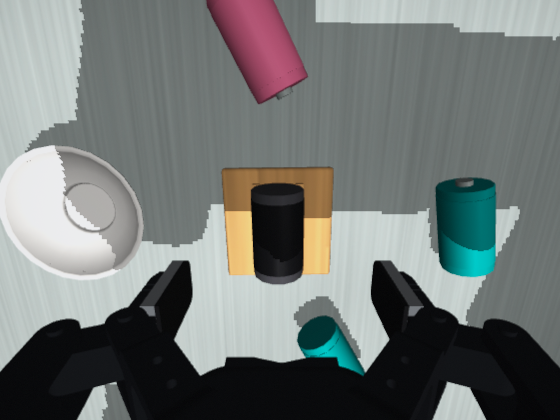

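The wrist view shows the dark cell at (277,232) on the cradle, centred between the fingertips at (190,285) and (372,285), with the look-alikes clear of them. Descend and grip.

```bash
python3 -m inch '[[0.04,0,-0.6,0],[0.04,0,-1.2,0],[0.04,0,-1.6,0],[0.04,0,-1.92,0],[0.04,0,-1.92,0]]'
python3 -m inch '[[0,0,0,0],[0,0,0,0],[0,0,0,0],[0,0,0,0],[0,0,0,0]]' 0
python3 -m inch '[[0,0,0,0],[0,0,0,0],[0,0,0,0],[0,0,0,0],[0,0,0,0]]'
```

```text
clock: 2.45
tcp_pos: [541.0, -310.5, 8.6]
eef_rot: [-0.0, 0.709, -0.705, -0.0]
force: [0.2, -0.4, -0.1]
grip_width: 85.4
grasp_force: 0.0
clock: 2.87
tcp_pos: [541.7, -310.8, 10.0]
eef_rot: [-0.0, 0.709, -0.705, 0.001]
force: [-0.6, -0.7, 1.6]
grip_width: 30.9
grasp_force: 59.2
clock: 3.28
tcp_pos: [541.7, -310.8, 9.9]
eef_rot: [-0.0, 0.709, -0.705, 0.001]
force: [-0.8, 0.6, 5.9]
grip_width: 31.1
grasp_force: 59.5
```

```bash
python3 -m inch '[[0,0,0.4,0],[0,0,1.2,0],[0,0,2.4,0],[0,0,3.6,0],[0,0,4.6,0]]'
python3 -m inch '[[-0.1,0.5,0.4,0],[-0.2,1.4,0.6,0],[-0.3,2.4,0.6,0],[-0.4,3.5,0.6,0],[-0.5,4.6,0.6,0]]'
python3 -m inch '[[-0.1,1.0,0,0],[-0.2,2.0,0,-0.2],[-0.3,3.0,0,-0.4],[-0.4,4.0,0,-0.6],[-0.5,5.0,0,-0.78]]'
python3 -m inch '[[-0.1,1.0,0,0],[-0.2,2.0,0,0],[-0.3,3.0,0,0],[-0.4,3.9,0,0],[-0.49,4.5,0,0]]'
python3 -m inch '[[0,0,0,0],[0,0,0,0],[0,0,0,0]]'
python3 - <<'E'
from h import *
from workcell import sense
print(sense()['tcp_pos'])
for n in("wrist","side"):
    p,d=cams.grab_frame(n);cv2.imwrite(f"pics/{n}3.png",p)
c=cv2.imread("pics/side3.png")[120:280,180:380]
cv2.imwrite("pics/both3.png",np.hstack([cv2.resize(cv2.imread("pics/wrist3.png"),(400,300)),cv2.resize(c,(375,300))]))
E
```

```text
clock: 3.7
tcp_pos: [540.8, -310.5, 148.7]
eef_rot: [-0.0, 0.709, -0.705, 0.0]
force: [1.6, -0.9, -1.5]
grip_width: 31.1
grasp_force: 59.6
clock: 4.12
tcp_pos: [525.1, -171.1, 164.1]
eef_rot: [0.0, 0.709, -0.705, -0.001]
force: [0.8, 1.2, -0.5]
grip_width: 31.3
grasp_force: 59.6
clock: 4.53
tcp_pos: [510.0, -21.0, 164.2]
eef_rot: [-0.0, -0.679, 0.734, 0.001]
force: [1.1, 0.0, -1.4]
grip_width: 31.3
grasp_force: 59.7
clock: 4.95
tcp_pos: [495.3, 114.7, 164.1]
eef_rot: [-0.0, -0.68, 0.733, 0.001]
force: [0.8, 0.3, -0.9]
grip_width: 31.5
grasp_force: 59.7
clock: 5.2
tcp_pos: [495.9, 112.2, 164.3]
eef_rot: [-0.0, -0.68, 0.733, 0.0]
force: [0.2, -0.9, -1.5]
grip_width: 31.1
grasp_force: 59.7
[495.87567629 112.15771455 164.30357169]
```

View pics/both3.png

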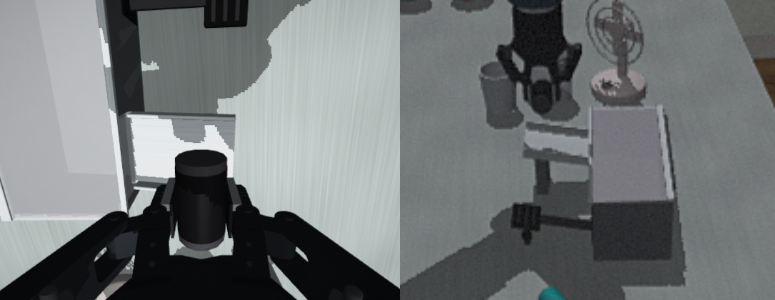

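The left half (wrist view) shows the cell held at (203,200), crosswise over the chute, with chute walls at about (180,115) and (150,185). In the right half (side view) the gripper is over the chute and the lid is closed. Lowering gently while watching the force.

```bash
python3 -m inch '[[0,0,-0.5,0],[0,0,-1.1,0],[0,0,-1.6,0],[0,0,-2.0,0],[0,0,-2.2,0]]'
python3 -m inch '[[0,0,-0.08,0],[0,0,-0.16,0],[0,0,-0.22,0],[0,0,-0.22,0],[0,0,-0.22,0]]'
```

```text
clock: 5.72
tcp_pos: [495.3, 111.3, 97.0]
eef_rot: [-0.001, -0.679, 0.734, 0.001]
force: [0.3, 0.1, -0.8]
grip_width: 31.1
grasp_force: 59.7
clock: 6.13
tcp_pos: [496.6, 112.6, 92.6]
eef_rot: [0.0, -0.68, 0.733, -0.0]
force: [0.2, 0.3, -1.5]
grip_width: 30.6
grasp_force: 59.7
```

```bash
python3 -m inch '[[0,0,-0.03,0],[0,0,-0.06,0],[0,0,-0.06,0]]'
python3 -m inch '[[0,0,-0.03,0],[0,0,-0.06,0],[0,0,-0.06,0]]'
```

```text
clock: 6.38
tcp_pos: [496.2, 112.5, 90.3]
eef_rot: [0.0, -0.68, 0.733, 0.0]
force: [-0.4, 0.2, -1.7]
grip_width: 31.4
grasp_force: 59.7
clock: 6.63
tcp_pos: [496.2, 112.5, 88.4]
eef_rot: [0.0, -0.68, 0.733, -0.0]
force: [0.2, -0.4, -2.7]
grip_width: 30.9
grasp_force: 59.7
```

```bash
python3 -m inch '[[0,0,-0.03,0],[0,0,-0.05,0],[0,0,-0.05,0]]'
python3 -m inch '[[0,0,-0.02,0],[0,0,-0.04,0],[0,0,-0.04,0]]'
```

```text
clock: 6.88
tcp_pos: [496.6, 112.5, 88.2]
eef_rot: [0.0, -0.68, 0.733, -0.0]
force: [-2.7, 0.0, 6.7]
grip_width: 31.4
grasp_force: 60.4
clock: 7.13
tcp_pos: [496.9, 112.5, 88.1]
eef_rot: [0.001, -0.68, 0.733, -0.001]
force: [-5.5, -1.0, 13.5]
grip_width: 30.9
grasp_force: 61.1
```

```bash
python3 -m inch '[[0,0,0.04,0],[0,0,0.07,0],[0,0,0.07,0]]'
python3 -m inch '[[0,0,0,0],[0,0,0,0],[0,0,0,0],[0,0,0,0],[0,0,0,0]]' 0.75
python3 -m inch '[[0,0,0.1,0],[0,0,0.3,0],[0,0,0.6,0],[0,0,1.0,0],[0,0,1.5,0]]'
python3 -m inch '[[0,0,0.6,0],[0,0,1.2,0],[0,0,1.5,0],[0,0,1.5,0],[0,0,1.5,0]]'
python3 - <<'E'
from h import *
p,d=cams.grab_frame("wrist");cv2.imwrite("pics/wrist4.png",p)
p,d=cams.grab_frame("side");
cv2.imwrite("pics/both4.png",np.hstack([cv2.resize(cv2.imread("pics/wrist4.png"),(400,300)),cv2.resize(p[120:280,180:380],(375,300))]))
E
```

```text
clock: 7.38
tcp_pos: [496.4, 112.6, 88.2]
eef_rot: [0.0, -0.68, 0.733, -0.0]
force: [-1.1, 0.3, 3.5]
grip_width: 31.0
grasp_force: 59.8
clock: 7.8
tcp_pos: [496.2, 112.5, 87.7]
eef_rot: [-0.0, -0.68, 0.733, 0.0]
force: [0.1, 0.4, -0.1]
grip_width: 63.7
grasp_force: 0.1
clock: 8.22
tcp_pos: [495.9, 112.4, 133.7]
eef_rot: [-0.0, -0.68, 0.733, 0.0]
force: [0.8, 0.7, -0.0]
grip_width: 64.0
grasp_force: 0.0
clock: 8.63
tcp_pos: [496.2, 112.7, 178.0]
eef_rot: [0.0, -0.68, 0.733, 0.0]
force: [-0.5, -0.6, -1.2]
grip_width: 64.1
grasp_force: 0.0
```

View pics/both4.png

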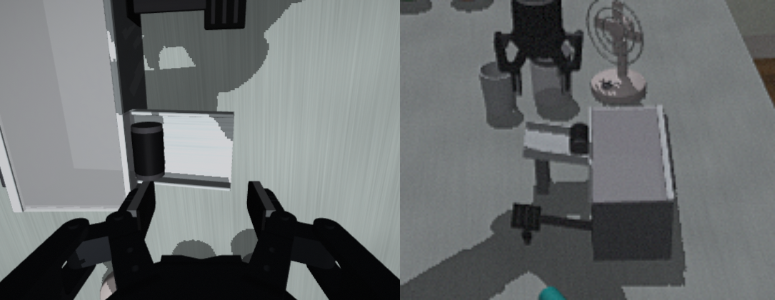

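The cell lies crosswise at (148,150) in the wrist half, square against the closed lid's skirt; the side half at (580,138) agrees. Next, shut the fingers and go over the pedal pad.

```bash
python3 -m inch '[[-0.25,-0.9,0,0],[-0.5,-2,0,0],[-0.75,-3.1,0,0],[-1,-4.2,0,0],[-1.27,-5.1,0,0]]' 0
python3 -m inch '[[0,0,-0.6,0],[0,0,-1.4,0],[0,0,-2.2,0],[0,0,-2.9,0],[0,0,-3.4,0]]'
python3 -m inch '[[0,0,-0.1,0],[0,0,-0.1,0],[0,0,-0.1,0]]'
```

```text
clock: 9.15
tcp_pos: [456.8, -42.3, 176.7]
eef_rot: [-0.001, -0.68, 0.733, 0.001]
force: [1.1, -0.1, -0.4]
grip_width: 3.4
grasp_force: 0.0
clock: 9.57
tcp_pos: [456.1, -40.9, 72.9]
eef_rot: [-0.002, -0.68, 0.734, 0.001]
force: [-0.1, 0.1, -0.4]
grip_width: -0.1
grasp_force: 0.0
clock: 9.82
tcp_pos: [458.4, -40.5, 73.2]
eef_rot: [-0.0, -0.68, 0.733, -0.0]
force: [0.6, 1.0, 0.5]
grip_width: 0.4
grasp_force: 0.0
```

```bash
python3 -m inch '[[0,0,-0.1,0],[0,0,-0.2,0],[0,0,-0.3,0],[0,0,-0.4,0],[0,0,-0.5,0]]'
python3 -m inch '[[0,0,-0.05,0],[0,0,-0.1,0],[0,0,-0.15,0],[0,0,-0.2,0],[0,0,-0.25,0]]'
python3 -m inch '[[0,0,-0.05,0],[0,0,-0.1,0],[0,0,-0.15,0],[0,0,-0.2,0],[0,0,-0.25,0]]'
```

```text
clock: 10.23
tcp_pos: [458.2, -40.5, 57.8]
eef_rot: [0.0, -0.68, 0.733, -0.0]
force: [-0.3, 0.2, 1.1]
grip_width: 0.1
grasp_force: 1.3
clock: 10.65
tcp_pos: [457.8, -40.6, 50.6]
eef_rot: [-0.0, -0.68, 0.733, 0.0]
force: [-2.8, 1.0, 4.4]
grip_width: 0.2
grasp_force: 2.5
clock: 11.07
tcp_pos: [457.4, -40.6, 43.0]
eef_rot: [-0.001, -0.68, 0.733, 0.0]
force: [-3.2, 0.8, 6.8]
grip_width: 0.2
grasp_force: 2.8
```

```bash
python3 -m inch '[[0,0,-0.04,0],[0,0,-0.08,0],[0,0,-0.08,0]]'
python3 -m inch '[[0,0,-0.04,0],[0,0,-0.08,0],[0,0,-0.08,0]]'
```

```text
clock: 11.32
tcp_pos: [457.3, -40.6, 40.4]
eef_rot: [-0.001, -0.68, 0.733, 0.0]
force: [-3.5, 0.7, 6.2]
grip_width: -0.2
grasp_force: 2.6
clock: 11.57
tcp_pos: [457.5, -40.7, 38.0]
eef_rot: [-0.001, -0.68, 0.733, 0.0]
force: [-2.9, -0.3, 4.9]
grip_width: 0.1
grasp_force: 2.6
```

```bash
python3 -m inch '[[0,0,-0.04,0],[0,0,-0.07,0],[0,0,-0.07,0]]'
python3 -m inch '[[0,0,-0.04,0],[0,0,-0.07,0],[0,0,-0.07,0]]'
```

```text
clock: 11.82
tcp_pos: [457.5, -40.7, 35.9]
eef_rot: [-0.001, -0.68, 0.733, 0.0]
force: [-4.1, 0.6, 5.3]
grip_width: 0.3
grasp_force: 2.6
clock: 12.07
tcp_pos: [457.5, -40.7, 33.8]
eef_rot: [-0.001, -0.68, 0.733, 0.0]
force: [-3.2, 0.7, 5.2]
grip_width: 0.1
grasp_force: 2.6
```

```bash
python3 -m inch '[[0,0,-0.04,0],[0,0,-0.07,0],[0,0,-0.07,0]]'
python3 -m inch '[[0,0,-0.04,0],[0,0,-0.07,0],[0,0,-0.07,0]]'
```

```text
clock: 12.32
tcp_pos: [457.7, -40.7, 31.8]
eef_rot: [-0.0, -0.68, 0.733, 0.0]
force: [-4.2, 0.3, 6.2]
grip_width: 0.2
grasp_force: 2.8
clock: 12.57
tcp_pos: [457.7, -40.6, 29.7]
eef_rot: [-0.0, -0.68, 0.733, 0.0]
force: [-3.7, -0.7, 6.8]
grip_width: -0.3
grasp_force: 2.8
```

```bash
python3 -m inch '[[0,0,-0.03,0],[0,0,-0.06,0],[0,0,-0.06,0]]'
python3 -m inch '[[0,0,-0.03,0],[0,0,-0.06,0],[0,0,-0.06,0]]'
```

```text
clock: 12.82
tcp_pos: [457.7, -40.7, 27.9]
eef_rot: [-0.0, -0.68, 0.733, 0.0]
force: [-3.4, -0.3, 5.3]
grip_width: 0.2
grasp_force: 2.8
clock: 13.07
tcp_pos: [457.8, -40.7, 26.3]
eef_rot: [-0.0, -0.68, 0.733, 0.0]
force: [-5.4, -0.0, 7.5]
grip_width: 0.1
grasp_force: 4.0
```

```bash
python3 -m inch '[[0,0,-0.02,0],[0,0,-0.05,0],[0,0,-0.05,0]]'
```

```text
clock: 13.32
tcp_pos: [457.9, -40.7, 25.3]
eef_rot: [-0.0, -0.68, 0.733, -0.0]
force: [-5.8, 0.6, 12.1]
grip_width: 0.2
grasp_force: 6.6
```

```bash
python3 -m inch '[[0,0,-0.02,0],[0,0,-0.04,0],[0,0,-0.04,0]]'
```

```text
clock: 13.57
tcp_pos: [458.0, -40.7, 24.6]
eef_rot: [-0.0, -0.68, 0.733, -0.0]
force: [-7.6, 1.1, 16.8]
grip_width: -0.2
grasp_force: 8.5
```

```bash
for i in 1; do python3 -m inch '[[0,0,0,0],[0,0,0,0],[0,0,0,0],[0,0,0,0],[0,0,0,0]]'; done
python3 -m inch '[[0,0,0,0],[0,0,0,0],[0,0,0,0],[0,0,0,0],[0,0,0,0]]'
python3 -m inch '[[0,0,0,0],[0,0,0,0],[0,0,0,0],[0,0,0,0],[0,0,0,0]]'
python3 - <<'E'
from h import *
p,d=cams.grab_frame("wrist");q,d=cams.grab_frame("side")
cv2.imwrite("pics/both5.png",np.hstack([cv2.resize(p,(400,300)),cv2.resize(q[120:280,180:380],(375,300))]))
E
```

```text
clock: 13.98
tcp_pos: [458.0, -40.7, 24.6]
eef_rot: [-0.0, -0.68, 0.733, -0.0]
force: [-6.8, 0.4, 15.6]
grip_width: -0.4
grasp_force: 8.3
clock: 14.4
tcp_pos: [458.0, -40.7, 24.6]
eef_rot: [-0.0, -0.68, 0.733, -0.0]
force: [-8.3, 1.9, 16.5]
grip_width: -0.0
grasp_force: 8.3
clock: 14.82
tcp_pos: [458.0, -40.7, 24.6]
eef_rot: [-0.0, -0.68, 0.733, -0.0]
force: [-7.7, 1.3, 16.2]
grip_width: -0.0
grasp_force: 8.3
```

View pics/both5.png

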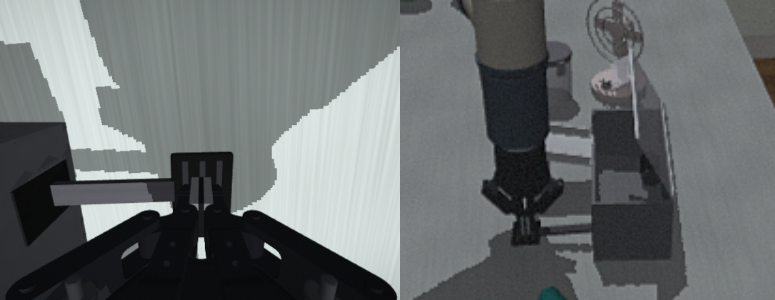

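In the side half the lid is wide open at (650,120), the chute at (570,145) is empty and the pad is on its stop, so the cell has rolled in. Easing up slowly.

```bash
python3 -m inch '[[0,0,0.02,0],[0,0,0.04,0],[0,0,0.06,0],[0,0,0.08,0],[0,0,0.1,0]]' | sed -n '2p;4p'
python3 -m inch '[[0,0,0.02,0],[0,0,0.04,0],[0,0,0.06,0],[0,0,0.08,0],[0,0,0.1,0]]' | sed -n '2p;4p'
python3 -m inch '[[0,0,0.02,0],[0,0,0.04,0],[0,0,0.06,0],[0,0,0.08,0],[0,0,0.1,0]]' | sed -n '2p;4p'
python3 -m inch '[[0,0,0.02,0],[0,0,0.04,0],[0,0,0.06,0],[0,0,0.08,0],[0,0,0.1,0]]' | sed -n '2p;4p'
python3 -m inch '[[0,0,0.02,0],[0,0,0.04,0],[0,0,0.06,0],[0,0,0.08,0],[0,0,0.1,0]]' | sed -n '2p;4p'
python3 -m inch '[[0,0,0.02,0],[0,0,0.04,0],[0,0,0.06,0],[0,0,0.08,0],[0,0,0.1,0]]' | sed -n '2p;4p'
python3 -m inch '[[0,0,0.02,0],[0,0,0.04,0],[0,0,0.06,0],[0,0,0.08,0],[0,0,0.1,0]]' | sed -n '2p;4p'
```

```text
tcp_pos: [457.8, -40.6, 26.7]
force: [-3.4, 0.1, 5.5]
tcp_pos: [457.7, -40.6, 29.5]
force: [-4.0, 0.2, 5.1]
tcp_pos: [457.8, -40.7, 32.5]
force: [-3.3, -0.5, 6.0]
tcp_pos: [457.9, -40.7, 35.6]
force: [-3.5, 0.1, 4.5]
tcp_pos: [458.1, -40.6, 38.7]
force: [-2.1, -0.4, 5.1]
tcp_pos: [458.4, -40.7, 41.8]
force: [-1.9, -0.0, 4.4]
tcp_pos: [458.7, -40.7, 44.9]
force: [-1.8, -0.1, 4.7]
```

```bash
python3 -m inch '[[0,0,0.01,0],[0,0,0.02,0],[0,0,0.03,0],[0,0,0.04,0],[0,0,0.05,0]]' | sed -n '2p;4p'
python3 -m inch '[[0,0,0.01,0],[0,0,0.02,0],[0,0,0.03,0],[0,0,0.04,0],[0,0,0.05,0]]' | sed -n '2p;4p'
python3 -m inch '[[0,0,0.01,0],[0,0,0.02,0],[0,0,0.03,0],[0,0,0.04,0],[0,0,0.05,0]]' | sed -n '2p;4p'
python3 -m inch '[[0,0,0.01,0],[0,0,0.02,0],[0,0,0.03,0],[0,0,0.04,0],[0,0,0.05,0]]' | sed -n '2p;4p'
python3 -m inch '[[0,0,0.01,0],[0,0,0.02,0],[0,0,0.03,0],[0,0,0.04,0],[0,0,0.05,0]]' | sed -n '2p;4p'
python3 -m inch '[[0,0,0.01,0],[0,0,0.02,0],[0,0,0.03,0],[0,0,0.04,0],[0,0,0.05,0]]' | sed -n '2p;4p'
python3 -m inch '[[0,0,0.01,0],[0,0,0.02,0],[0,0,0.03,0],[0,0,0.04,0],[0,0,0.05,0]]' | sed -n '2p;4p'
python3 -m inch '[[0,0,0.01,0],[0,0,0.02,0],[0,0,0.03,0],[0,0,0.04,0],[0,0,0.05,0]]' | sed -n '2p;4p'
```

```text
tcp_pos: [458.9, -40.7, 46.5]
force: [-1.6, -1.3, 5.1]
tcp_pos: [459.0, -40.6, 47.8]
force: [1.3, -3.1, 4.0]
tcp_pos: [458.9, -40.4, 49.2]
force: [2.7, -1.1, 2.9]
tcp_pos: [458.5, -40.2, 50.5]
force: [2.5, -0.5, 3.3]
tcp_pos: [458.2, -40.3, 51.9]
force: [4.4, 1.7, 4.6]
tcp_pos: [458.1, -40.5, 53.4]
force: [4.5, 1.1, 4.1]
tcp_pos: [458.0, -40.5, 54.9]
force: [3.4, 1.0, 3.8]
tcp_pos: [458.1, -40.5, 56.4]
force: [4.6, -0.5, 2.9]
```

```bash
python3 -m inch '[[0,0,0.01,0],[0,0,0.02,0],[0,0,0.03,0],[0,0,0.04,0],[0,0,0.05,0]]' | sed -n '2p;4p'
python3 -m inch '[[0,0,0.01,0],[0,0,0.02,0],[0,0,0.03,0],[0,0,0.04,0],[0,0,0.05,0]]' | sed -n '2p;4p'
python3 -m inch '[[0,0,0.01,0],[0,0,0.02,0],[0,0,0.03,0],[0,0,0.04,0],[0,0,0.05,0]]' | sed -n '2p;4p'
```

```text
tcp_pos: [457.5, -40.6, 57.6]
force: [2.4, 0.1, 2.1]
tcp_pos: [456.8, -40.6, 58.7]
force: [0.1, -0.5, 0.3]
tcp_pos: [458.0, -40.5, 60.9]
force: [0.0, 0.1, 0.2]
```

```bash
python3 -m inch '[[0,0,0.2,0],[-0.1,0,0.6,0],[-0.3,0,1.3,0],[-0.6,0,2.1,0],[-0.9,0,3,0]]' | sed -n '1,2p'
python3 -m inch '[[-0.5,-0.6,0.3,0],[-1,-1.5,0.3,0],[-1.3,-2.5,0.3,0],[-1.3,-3.5,0.3,0],[-1.3,-4.2,0.3,0]]' | sed -n '1,2p'
python3 -m inch '[[0,0,0,0],[0,0,0,0],[0,0,0,0]]' | sed -n '1,2p'
python3 - <<'E'
from h import *
p,d=cams.grab_frame("top");q,_=cams.grab_frame("side");W=cloud("top",d)
print([np.round(W[v,u],0) for u,v in((243,215),(243,235),(301,251),(272,208),(272,185),(400,221))])
cv2.imwrite("pics/both6.png",np.hstack([cv2.resize(p[140:280,210:340],(390,420)),cv2.resize(q[120:280,180:340],(400,420))]))
E
```

```text
clock: 22.83
tcp_pos: [430.2, -40.6, 151.6]
clock: 23.25
tcp_pos: [391.5, -168.2, 160.8]
clock: 23.5
tcp_pos: [392.0, -166.3, 160.1]
[array([550., 109.,  74.]), array([498., 108.,  83.]), array([438., -18., 541.]), array([562.,  32., 117.]), array([622.,  32., 113.]), array([ 540., -319.,    3.])]
```

View pics/both6.png

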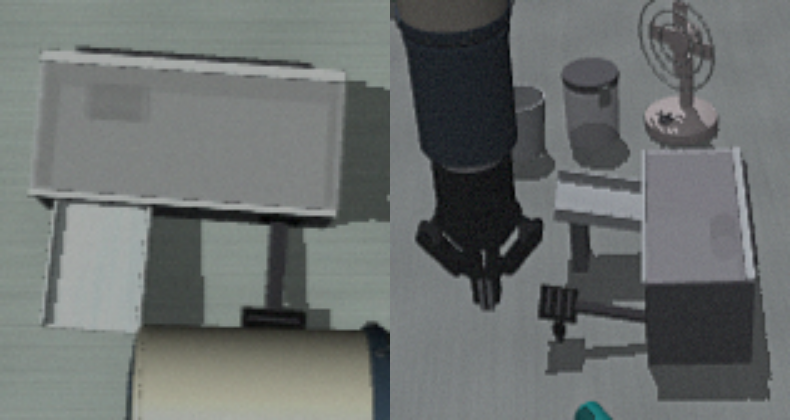

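The cell shows through the clear lid at (118,102) in the top half. The lid is closed, the chute at (98,265) is empty, the pedal is up, and the arm touches nothing.

```bash
python3 -c "from workcell import job_done; print(job_done())"
```

```text
the job is handed in; nothing more can be done
None
```

The job is handed in: the cell is in the return box, the pedal was held on its stop at about 16 N for over a second and eased back up, the lid is closed, and no other object was touched.

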